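# Tare the calibration lever and hold it off its ball

## Task

The lever of the calibration rig is latched down on the ball of the load cell and I need to change that cell. Seat the oblong tare block flat and square, fully home, in the tray on the lever's tail and let go of it; then draw the spring latch sideways, lift the coupler end of the lever about 40 mm off the ball, and finish while holding it up there, still and in your grip. Leave the other weights and tools on the table where they are.

Things in the scene. Friction and masses are not known exactly. Their poses are not given: they have to be found in the camera images.
- rig: Lever rig, fixed to the table. Origin on the table below the lever's pivot; z up. Grey base plate 120 x 330 mm, 15 mm thick, from y = -80 to +250 mm. The lever lies along y, coupler (nose) end to +y, tail to -y. Its axle runs along x, 105 mm above the table, between two grey cheeks (58 mm over their outsides, tops 123 mm above the table).
- lever: Steel lever 30 x 25 mm, origin at its axle, y to the coupler end. Turns about x from 0 (on the ball) up to 0.45 rad, coupler rising. Coupler head at y = 200 mm: 50 x 50 mm, top 18.5 mm above the axle. At y = 100: load discs, 72 mm diameter, pin top 67 mm up. The coupler end rests on the ball with about 8 N, 3 to 5 N once the tare block is in the tray; it drops when let go.
- tray (a point): Centre of the pocket's floor in the tray on the lever's tail; axes of the lever. The pocket is a rectangle, 44 mm along x and 64 mm along y, open above; its walls are 5 mm thick and 8 mm high above the floor. The floor lies 17.5 mm above the axle.
- tare_block: Tare block, a plain oblong steel block 40 mm (its x) by 60 mm (its y) by 36 mm high, 0.47 to 0.63 kg, loose on the table. Origin: centre of its underside, z up. It fits the tray with 2 mm to spare on each side, long side along the lever, either way round.
- latch (a joint): Draw of the spring latch (m): 0 closed, its fork under the ball holding the lever down (2 mm of play at the coupler); 0.018 fully drawn, at its stop. The ball is free from about 0.014. It draws towards the lever's -x, square to the lever; its spring pulls back with 4 N closed to 10 N fully drawn, and shuts it when let go.
- latch_grip (a point): Middle of the latch's upright black grip beside the coupler head; moves with latch and lever, axes of the lever. With the latch closed at x = -36, y = 200, z = 40 mm in the lever's frame. Grip 14 mm thick along x, 34 mm wide along y, from 18 mm below to 18 mm above this point, then a cap 22 mm thick, 8 mm high. Lifting the grip lifts the lever.
- cup (a point): Centre of the cup's ceiling under the coupler head, at y = +200, z = -14.5 mm in the lever's frame; it rests on the ball's top.
- ball_mount: Load cell with the steel ball (25 mm diameter) on its stem, fixed to the rig's base under the coupler. Origin: centre of the cell's underside; z up, axes of the rig. Cell 68 mm in diameter, 30 mm high.
- ball_top (a point): Topmost point of the ball, 90.5 mm above the table; axes of the rig.
- square_block: Bystander: square steel block 52 x 52 mm, 22 mm high, loose near the tare block. Origin: centre of its underside.
- weight_a: Bystander: steel knob weight, 46 mm diameter, 72 mm high, loose near the tare block. Origin: centre of its underside.
- weight_b: Bystander: steel knob weight, 34 mm diameter, 52 mm high, beyond the rig.
- weight_c: Bystander: steel knob weight, 26 mm diameter, 40 mm high, beyond the rig.
- brush: Bystander: hand brush, 170 mm long, lying on the table beyond the rig.
- blower: Bystander: standing rubber blower bulb, 60 mm diameter, 105 mm high, to the left of the rig.
- weight_fork: Bystander: weight fork with wooden handle, 160 mm long, 6 mm high, lying near the robot.
Not all that is in view belongs to the job. What is shaped like the tare_block but blue is not meant.

How it is judged:
On the way, in this order (a step that is already met when the one before it is completed fails the run):
1. the tare block lies flat and square, fully home in the tray on the latched lever, and is let go (x of tare_block in the frame of tray between -0.004 and 0.004 m and y of tare_block in the frame of tray between -0.004 and 0.004 m and z of tare_block in the frame of tray between -0.003 and 0.003 m and angle between the z axis of tare_block and the z axis of lever, either way round below 0.03 rad and angle between the y axis of tare_block and the y axis of lever, either way round below 0.09 rad and contact force between the fingers and tare_block below 0.1 N and linear speed of tare_block below 0.02 m/s and z of cup in the frame of ball_top below 0.004 m), for 0.2 s.
2. the latch is drawn at least 10 mm with the cup still on the ball and the block in the tray (x of tare_block in the frame of tray between -0.004 and 0.004 m and y of tare_block in the frame of tray between -0.004 and 0.004 m and z of tare_block in the frame of tray between -0.003 and 0.003 m and angle between the z axis of tare_block and the z axis of lever, either way round below 0.03 rad and angle between the y axis of tare_block and the y axis of lever, either way round below 0.09 rad and contact force between the fingers and tare_block below 0.1 N and value of joint latch above 0.01 m and z of cup in the frame of ball_top below 0.006 m), for 0.05 s.
At the end, for the whole second after the job is handed in: The cup is held still 25 to 60 mm above the ball's top by the fingers, which touch the lever or its latch; the tare block sits in the tray, within 4 mm of its centre, 3 mm of its floor, 0.03 rad of flat and 0.09 rad of square, and is not touched by the fingers (x of tare_block in the frame of tray between -0.004 and 0.004 m and y of tare_block in the frame of tray between -0.004 and 0.004 m and z of tare_block in the frame of tray between -0.003 and 0.003 m and angle between the z axis of tare_block and the z axis of lever, either way round below 0.03 rad and angle between the y axis of tare_block and the y axis of lever, either way round below 0.09 rad and contact force between the fingers and tare_block below 0.1 N and z of cup in the frame of ball_top between 0.025 and 0.06 m and contact force between the fingers and lever above 1 N and contact force between lever and ball_mount below 0.1 N and angular speed of lever below 0.1 rad/s); the arm keeps its last pose, push and grip.
It fails at once if another weight or tool on the table is shifted more than 20 mm (distance of any of square_block, weight_a, weight_b, weight_c, brush, blower, weight_fork from where it was at the start of the episode above 0.02 m).
It fails at once if a standing weight or the blower is tipped over (angle between any of weight_a, weight_b, weight_c, blower's own z axis and vertical above 0.5 rad).
It also fails if it takes over 59 s, if anything falls off the work surface, if the arm or the gripper's body presses on something with over 40 N, if the wrist force passes 120 N, or if a joint passes its speed limit or range.

## Robot

A 7-joint arm with a two-finger parallel gripper is mounted at the origin on the work surface. World frame = base frame: x ahead of the robot, y to its left, z up, the work surface at z = 0. Lengths are in m, angles in rad, forces in N, time in s.
With the tool pointing down it reaches from about 0.35 to 0.9 m from the base axis. Payload 8.1 kg.
Tool frame: the origin (TCP) lies on the centre line of the jaws, within the pads' length; the fingertips stand 19 mm ahead of it and the grasp point (between the pads) is the TCP (arm.tip_reach is the distance from the TCP to the fingertips, in m); z points along the fingers, y is the line along which they close (so a half turn about z gives the same grasp; the last joint's range is limited). The gripper opens to 92 mm and grips with 3 to 60 N. Pads are 19 mm wide; open, the fingers measure 130 mm over their backs; the gripper's body (75 mm by 190 mm) begins 47 mm behind the grasp point.
Start: joints at [-1.429, 0.434, 0.025, 1.573, -0.012, 1.134, -0.075], TCP at [0.152, 0.606, 0.246] pointing down, gripper open.
Joint ranges: [-2.62, 2.62], [-0.44, 2.09], [-1.27, 1.32], [0.08, 2.57], [-1.32, 4.46], [0.12, 2], [-2.74, 2.74]. Speed limits (rad/s): [2.22, 2.22, 3.01, 3.01, 3.14, 3.14, 3.14].

## Interface

Orientations are given as a rotation vector (axis times angle).
In Python, from cell import arm gives the robot as it stands.
- The arm moves only by the tool arm_command, never from a script. Its argument "targets" is a list that holds one entry, the list of rows, each a list of 6 numbers: the shift along the tool's x, y, z in m, then the turn, a rotation vector about the tool's x, y, z in rad. A call has 1 to 10 rows; each row shifts and turns the commanded pose from where the row before left it, along the tool's axes as they then stand; what a row does not reach is not made up. A row lasts 1/8 s, in which the tool goes at most 62.5 mm and 10.7 degrees, less where a joint would pass 70% of its speed; a pose out of reach is approached as far as the arm can. A call with a gripper value outside its range is refused whole. "jaw" is the finger opening in m, from 0 to 0.0918, set as the call begins (left out, the last holds). The fingers move at their own pace and stop on an object; "newtons" is the grip in N (left out, the last holds). Time passes only in rows, so rows that do not move let the fingers close. It gives the time, the measured TCP pose, the force, the opening and the grip force at its end, in the units of the state.
- arm.observe(): the state, without advancing time (a new reading comes with each control period).
- arm.get_image(name): name is "scene" or "top" or "wrist"; returns a dict with "pixels" (420x560x3 uint8, red, green, blue), "z_map" (420x560 float32, m along the optical axis (not along the pixel's ray), 0 where there is no reading), "fx", "fy", "cx", "cy" (pixels), "xyz" and "rotation" of the camera in the world; the wrist camera has in their place "T_tool_cam" (4x4, takes a point from camera to tool coordinates, whose origin is the TCP and whose axes are the flange's). Camera axes: x right, y down, z forward; pixel columns grow to the right and rows downward; lengths in m; the calibration is good to about 2 mm. A picture is of the moment at which its call begins: read the wrist's pose just before it.
- arm.sign_off(): hands the job in; it is judged then, once.
The state is a dict: "clock": time; "joints": joint angles; "dq": joint speeds; "joint_efforts": joint torques, N m; "position": TCP position; "ee_rot": TCP orientation; "force": force on the tool from outside, world axes, zero at the start; "ft_torque": the same for the moment, N m; "width": opening from 0.0 (shut) to 1.0 (fully open); "gripper_force": force on a finger pad.
Only numpy, scipy, OpenCV 4.12 (cv2) and the standard library are available. Lean on these libraries where they do the work, as an engineer would, in place of code of your own. Each camera call takes 0.05 s, during which the arm holds its last target. There are 200 camera calls.

## Working session

There is one attempt and no reset: what is moved stays moved. The work goes in short steps, Python scripts to look and compute and a tool call to move; the robot and the scene stay as the last step left them, time stands still between calls to the robot, and variables do not carry over. Pictures are saved under pics/ and viewed, at most 10 in all, crops included, and the job is handed in when it is done.

Besides the shell and the picture viewer there is one more tool, called after "Emit:" by a JSON object that holds its "api" and its "payload". arm_command: Moves the arm, as the interface text tells. Its arguments: {"type":"object","properties":{"targets":{"type":"array","items":{"type":"array","items":{"type":"array","items":{"type":"number"}}}},"jaw":{"type":"number"},"newtons":{"type":"number"}},"required":["targets"]}

```bash
mkdir -p pics; ls
cat > h.py <<'E'
import numpy as np, cv2
from scipy.spatial.transform import Rotation as R
from cell import arm
def shot(n):
    s=arm.observe(); im=arm.get_image(n); 
    if n=="wrist":
        T=np.eye(4);T[:3,:3]=R.from_rotvec(s["ee_rot"]).as_matrix();T[:3,3]=s["position"]
        M=T@np.array(im["T_tool_cam"])
    else:
        M=np.eye(4);r=np.array(im["rotation"],float);M[:3,:3]=r if r.shape==(3,3) else R.from_rotvec(r).as_matrix();M[:3,3]=im["xyz"]
    z=im["z_map"];v,u=np.mgrid[:z.shape[0],:z.shape[1]]
    P=np.stack([(u-im["cx"])/im["fx"]*z,(v-im["cy"])/im["fy"]*z,z],-1)@M[:3,:3].T+M[:3,3]
    P[z==0]=np.nan
    np.savez(f"{n}.npz",P=P,px=im["pixels"]); return im["pixels"],P
def save(px,f): cv2.imwrite(f,np.ascontiguousarray(px[...,::-1]))
def st():
    s=arm.observe(); Rm=R.from_rotvec(s["ee_rot"]).as_matrix()
    print({k:np.round(s[k],4).tolist() for k in("clock","joints","position","force","width","gripper_force")});print(np.round(Rm,3).tolist())
E
python3 - <<'E'
from h import *
st()
a,_=shot("top");b,_=shot("scene")
save(cv2.resize(a,(800,600)),"pics/top.png");save(cv2.resize(b,(800,600)),"pics/scene.png")
E
```

```text
pics
{'clock': 0.0, 'joints': [-1.4286, 0.4353, 0.025, 1.5741, -0.0116, 1.134, -0.0751], 'position': [0.1514, 0.6059, 0.2449], 'force': [-0.9725, -0.1787, 0.1561], 'width': 1.0004, 'gripper_force': 0.0}
[[-0.97, 0.242, -0.0], [0.242, 0.97, -0.002], [-0.0, -0.002, -1.0]]
```

View pics/top.png

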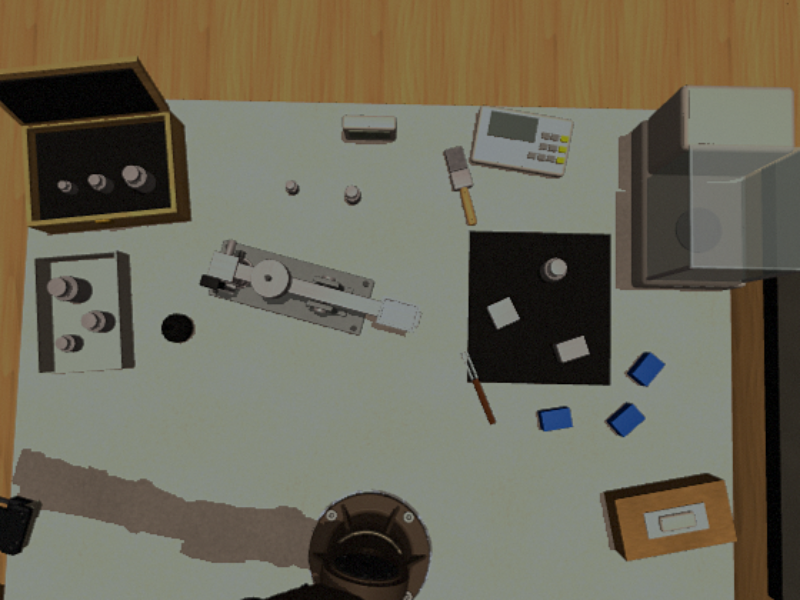

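View pics/scene.png

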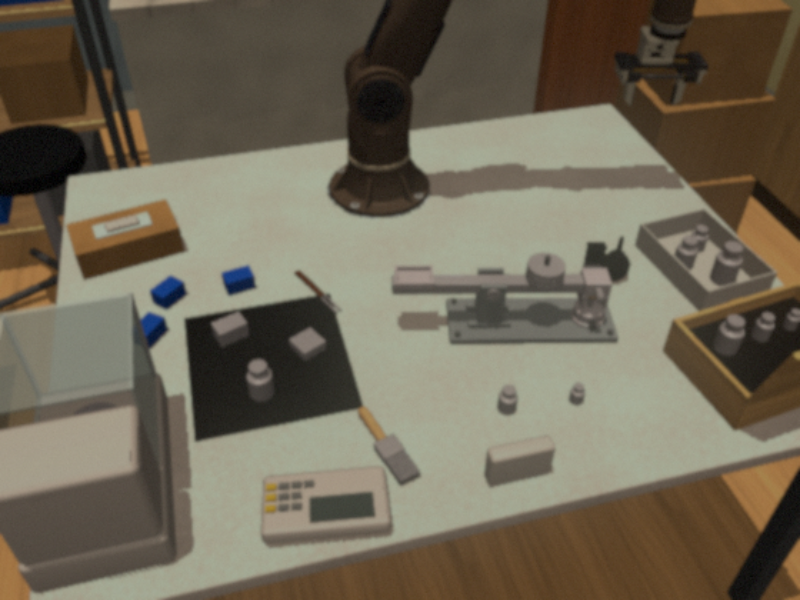

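The tare block could be confused with these (800x600 top view):
- steel oblong at (572,349)
- square block at (503,313)
- blue oblongs at (555,418), (626,419) and (647,368)
- white bar at (369,128)

By the description I choose the steel oblong at (572,349) on the black mat. The rig's tray is at (400,316), its coupler at (223,266) and the black latch grip at (212,282), on the robot's side. I'll check with a crop and measure.

```bash
cat > m.py <<'E'
from h import *
d=np.load("top.npz");P,px=d["P"],d["px"]
def w(u,v): return P[int(v*.7),int(u*.7)]
for n,p in dict(tare=(572,349),sq=(503,313),tray=(398,316),coup=(223,263),disc=(270,275),grip=(211,282),wa=(555,268),blower=(177,328),fork=(480,390)).items(): print(n,np.round(w(*p),4))
def rect(c,r,z0,z1):
    m=(np.hypot(P[...,0]-c[0],P[...,1]-c[1])<r)&(P[...,2]>z0)&(P[...,2]<z1)
    q=P[m]; rc=cv2.minAreaRect((q[:,:2]*1000).astype(np.float32)); print(m.sum(),np.round(rc[0],1),np.round(rc[1],1),round(rc[2],1),np.median(q[:,2]).round(4),q[:,:2].mean(0).round(4)); return q
rect(w(572,349),.06,.025,.05)
rect(w(398,316),.06,.115,.14)
q=rect(w(330,295),.3,.108,.135)
c=q[:,:2].mean(0);print(np.linalg.svd(q[:,:2]-c)[2][0],c)
E
python3 m.py
python3 - <<'E'
from h import *
d=np.load("top.npz")["px"]
save(cv2.resize(np.hstack([d[205:285,320:440],d[160:240,130:300][:, :]]),None,fx=2.7,fy=5) if 0 else np.vstack([cv2.resize(d[205:275,320:460],(800,400),interpolation=2)]),"pics/c1.png")
E
```

```text
tare [ 0.4292 -0.4046  0.033 ]
sq [ 0.4996 -0.2647  0.0248]
tray [ 0.4841 -0.0479  0.1209]
coup [0.5775 0.2889 0.1255]
disc [0.5544 0.1908 0.1548]
grip [0.5365 0.2961 0.1741]
wa [ 0.5911 -0.3592  0.0712]
blower [0.4533 0.3962 0.0658]
fork [ 0.3388 -0.222   0.0077]
291 [ 430.1 -405.8] [40.1 60.4] 18.3 0.0352 [ 0.43   -0.4051]
635 [490.7 -41. ] [101.5  54.1] 76.5 0.1231 [ 0.4899 -0.0449]
2017 [522.1 114.1] [416.5  96. ] 71.9 0.1203 [0.5253 0.0959]
[0.24933844 0.96841641] [0.52532797 0.095915  ]
```

View pics/c1.png

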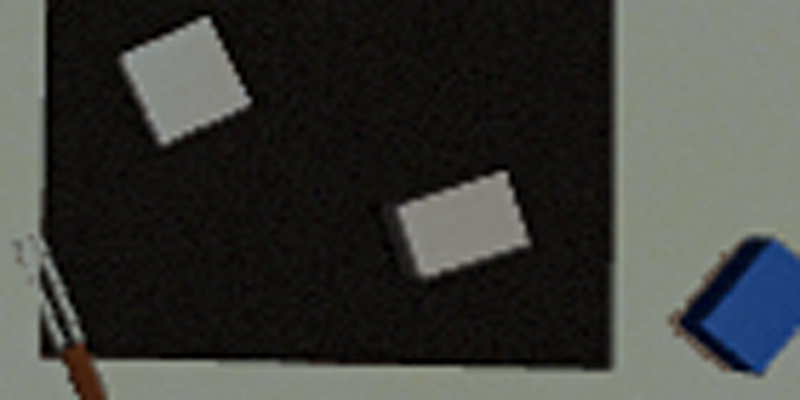

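The crop confirms the choice: a grey oblong at (465,225), measuring 40 x 60 mm, with the square block at (185,80). Now I'll write the planning helper and plan a first leg to above the tray so I can look at it on the way.

```bash
cat >> h.py <<'E'
def plan(p,yaw,n,tilt=None,src=None):
    """rows to TCP p with tool y at world angle yaw (deg), tool z down"""
    s=arm.observe(); p0=np.array(s["position"]);R0=R.from_rotvec(s["ee_rot"])
    a=np.radians(yaw);y=np.array([np.cos(a),np.sin(a),0]);z=np.array([0,0,-1.]);
    R1=R.from_matrix(np.c_[np.cross(y,z),y,z])
    if tilt is not None: R1=R.from_rotvec(tilt)*R1
    rv=(R0.inv()*R1).as_rotvec()/n; sh=(np.array(p)-p0)/n
    for i in range(n):
        Ri=R0*R.from_rotvec(rv*i); print(np.round(np.r_[Ri.inv().apply(sh),rv],4).tolist())
E
python3 - <<'E'
from h import *
plan((.42,-.03,.27),76-57.7,10)
E
```

```text
[-0.0415, -0.0552, -0.0024, -0.0001, 0.0001, 0.1007]
[-0.0468, -0.0507, -0.0024, -0.0001, 0.0001, 0.1007]
[-0.0517, -0.0458, -0.0024, -0.0001, 0.0001, 0.1007]
[-0.056, -0.0404, -0.0024, -0.0001, 0.0001, 0.1007]
[-0.0598, -0.0345, -0.0025, -0.0001, 0.0001, 0.1007]
[-0.0629, -0.0283, -0.0025, -0.0001, 0.0001, 0.1007]
[-0.0655, -0.0219, -0.0025, -0.0001, 0.0001, 0.1007]
[-0.0673, -0.0152, -0.0025, -0.0001, 0.0001, 0.1007]
[-0.0685, -0.0083, -0.0025, -0.0001, 0.0001, 0.1007]
[-0.069, -0.0014, -0.0025, -0.0001, 0.0001, 0.1007]
```

Emit:
{"api": "arm_command", "payload": {"targets": [[[-0.037,-0.05,-0.003,0,0,0.1],[-0.042,-0.046,-0.003,0,0,0.1],[-0.047,-0.041,-0.003,0,0,0.1],[-0.05,-0.036,-0.003,0,0,0.1],[-0.054,-0.031,-0.003,0,0,0.1],[-0.057,-0.025,-0.003,0,0,0.1],[-0.059,-0.02,-0.003,0,0,0.1],[-0.06,-0.014,-0.003,0,0,0.1],[-0.062,-0.007,-0.003,0,0,0.1],[-0.062,-0.001,-0.003,0,0,0.1]]]}}

```text
clock: 1.35
position: [0.3957, 0.033, 0.276]
ee_rot: [1.835, 2.55, 0.002]
force: [1.6, 1.1, 0.5]
width: 0.999
gripper_force: 0.0
```

Run:
```python
from h import *
st()
a,P=shot("wrist");save(a,"pics/w1.png");
plan((.43,-.406,.20),18.3,7)
```

```text
{'clock': 1.35, 'joints': [-0.7955, -0.007, 0.5901, 2.0692, 0.0037, 1.0775, 0.1159], 'position': [0.3957, 0.033, 0.276], 'force': [1.5529, 1.0786, 0.4892], 'width': 0.9986, 'gripper_force': 0.0}
[[-0.317, 0.948, 0.001], [0.948, 0.317, 0.001], [0.001, 0.001, -1.0]]
[-0.0601, -0.0146, 0.0111, 0.0004, 0.0003, -0.0012]
[-0.0601, -0.0146, 0.0111, 0.0004, 0.0003, -0.0012]
[-0.0601, -0.0147, 0.011, 0.0004, 0.0003, -0.0012]
[-0.0601, -0.0148, 0.011, 0.0004, 0.0003, -0.0012]
[-0.06, -0.0148, 0.011, 0.0004, 0.0003, -0.0012]
[-0.06, -0.0149, 0.011, 0.0004, 0.0003, -0.0012]
[-0.06, -0.015, 0.011, 0.0004, 0.0003, -0.0012]
```

View pics/w1.png

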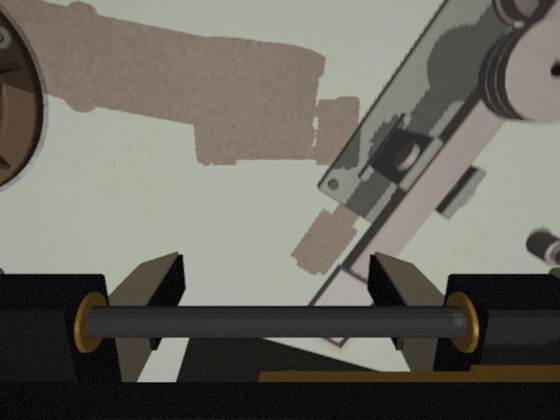

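The wrist view looks along the tool's +x. The lever's tail and tray corner appear at (350,310), partly behind the fingers. I'll go on to the tare block.

Emit:
{"api": "arm_command", "payload": {"targets": [[[-0.06,-0.015,0.008,0,0,0],[-0.06,-0.015,0.008,0,0,0],[-0.06,-0.015,0.008,0,0,0],[-0.06,-0.015,0.008,0,0,0],[-0.06,-0.015,0.008,0,0,0],[-0.06,-0.015,0.008,0,0,0],[-0.06,-0.015,0.008,0.002,0.002,-0.008],[0,0,0,0,0,0],[0,0,0,0,0,0]]]}}

```text
clock: 2.52
position: [0.43, -0.3962, 0.2191]
ee_rot: [-1.82, -2.555, 0.0]
force: [0.0, 0.2, -0.3]
width: 1.002
gripper_force: 0.0
```

Run:
```python
from h import *
st()
plan((.4301,-.4058,.033),18.3,1)
a,P=shot("wrist")
m=(P[...,2]>.028)&(P[...,2]<.045)&(np.hypot(P[...,0]-.43,P[...,1]+.406)<.05)
print(m.sum(), cv2.minAreaRect((P[m][:,:2]*1000).astype(np.float32)) if m.sum()>20 else None)
```

```text
{'clock': 2.525, 'joints': [0.0875, 0.4847, 0.8285, 1.7521, -0.397, 1.0861, 1.3824], 'position': [0.43, -0.3962, 0.2191], 'force': [0.0484, 0.2073, -0.268], 'width': 1.0023, 'gripper_force': 0.0}
[[-0.327, 0.945, -0.004], [0.945, 0.327, 0.002], [0.003, -0.003, -1.0]]
[-0.0097, -0.0026, 0.186, -0.0028, -0.0034, 0.0137]
2542 ((429.8505859375, -406.63739013671875), (40.04988479614258, 59.44627380371094), 19.248647689819336)
```

Emit:
{"api": "arm_command", "payload": {"targets": [[[-0.01,-0.003,0.04,-0.003,-0.003,0.005],[0,0,0.05,0,0,0],[0,0,0.05,0,0,0],[0,0,0.03,0,0,0],[0,0,0.016,0,0,0],[0,0,0,0,0,0],[0,0,0,0,0,0]]]}}

```text
clock: 3.45
position: [0.4318, -0.4073, 0.0351]
ee_rot: [1.825, 2.553, 0.0]
force: [-1.0, 0.2, 0.4]
width: 0.998
gripper_force: 0.0
```

Emit:
{"api": "arm_command", "payload": {"targets": [[[0,0,0,0,0,0],[0,0,0,0,0,0],[0,0,0,0,0,0],[0,0,0,0,0,0],[0,0,0,0,0,0],[0,0,0,0,0,0],[0,0,0,0,0,0],[0,0,0,0,0,0]]], "jaw": 0.03, "newtons": 30}}

```text
clock: 4.45
position: [0.4305, -0.4071, 0.0337]
ee_rot: [1.828, 2.554, -0.0]
force: [-2.4, -0.4, 1.1]
width: 0.437
gripper_force: 30.0
```

Run:
```python
from h import *
st()
```

```text
{'clock': 4.45, 'joints': [0.2401, 0.7143, 0.6421, 1.8917, -0.6191, 0.7426, 1.566], 'position': [0.4305, -0.4071, 0.0337], 'force': [-2.3723, -0.4228, 1.1459], 'width': 0.4369, 'gripper_force': 30.0002}
[[-0.323, 0.947, 0.001], [0.947, 0.323, -0.001], [-0.001, 0.001, -1.0]]
```

Emit:
{"api": "arm_command", "payload": {"targets": [[[0,0,-0.02,0,0,0],[0,0,-0.05,0,0,0],[0,0,-0.06,0,0,0],[0,0,-0.06,0,0,0],[0,0,-0.03,0,0,0],[0,0,0,0,0,0]]]}}

```text
clock: 5.2
position: [0.4313, -0.4076, 0.2566]
ee_rot: [1.824, 2.55, 0.001]
force: [0.6, 0.2, -6.6]
width: 0.435
gripper_force: 30.0
```

Run:
```python
from h import *
st()
plan((.452,-.19,.25),-14.4,6)
```

```text
{'clock': 5.2, 'joints': [0.0852, 0.4604, 0.8576, 1.6905, -0.3782, 1.1587, 1.3728], 'position': [0.4313, -0.4076, 0.2566], 'force': [0.6217, 0.1636, -6.5592], 'width': 0.4354, 'gripper_force': 29.9991}
[[-0.323, 0.946, 0.006], [0.946, 0.323, -0.003], [-0.005, 0.004, -1.0]]
[0.0332, 0.015, 0.001, 0.0009, 0.0005, 0.0967]
[0.0345, 0.0117, 0.001, 0.0009, 0.0005, 0.0967]
[0.0355, 0.0083, 0.001, 0.0009, 0.0005, 0.0967]
[0.0361, 0.0048, 0.001, 0.0009, 0.0005, 0.0967]
[0.0364, 0.0013, 0.0011, 0.0009, 0.0005, 0.0967]
[0.0364, -0.0022, 0.0011, 0.0009, 0.0005, 0.0967]
```

Emit:
{"api": "arm_command", "payload": {"targets": [[[0.033,0.015,0.001,0.001,0.001,0.097],[0.035,0.012,0.001,0.001,0.001,0.097],[0.036,0.008,0.001,0.001,0.001,0.097],[0.036,0.005,0.001,0.001,0,0.097],[0.036,0.001,0.001,0.001,0,0.097],[0.036,-0.002,0.001,0,0,0.097],[0,0,0,0,0,0],[0,0,0,0,0,0],[0,0,0,0,0,0]]]}}

```text
clock: 6.32
position: [0.4507, -0.1903, 0.2477]
ee_rot: [-2.482, -1.919, 0.004]
force: [0.4, -0.2, -4.7]
width: 0.435
gripper_force: 30.0
```

Run:
```python
from h import *
st()
a,P=shot("wrist");save(cv2.resize(a,(800,600)),"pics/w2.png");
```

```text
{'clock': 6.325, 'joints': [-0.5515, 0.3291, 1.1035, 1.9438, -0.3333, 1.0742, 0.44], 'position': [0.4507, -0.1903, 0.2477], 'force': [0.3574, -0.1617, -4.6587], 'width': 0.435, 'gripper_force': 29.9989}
[[0.252, 0.968, -0.005], [0.968, -0.252, 0.002], [0.0, -0.005, -1.0]]
```

View pics/w2.png

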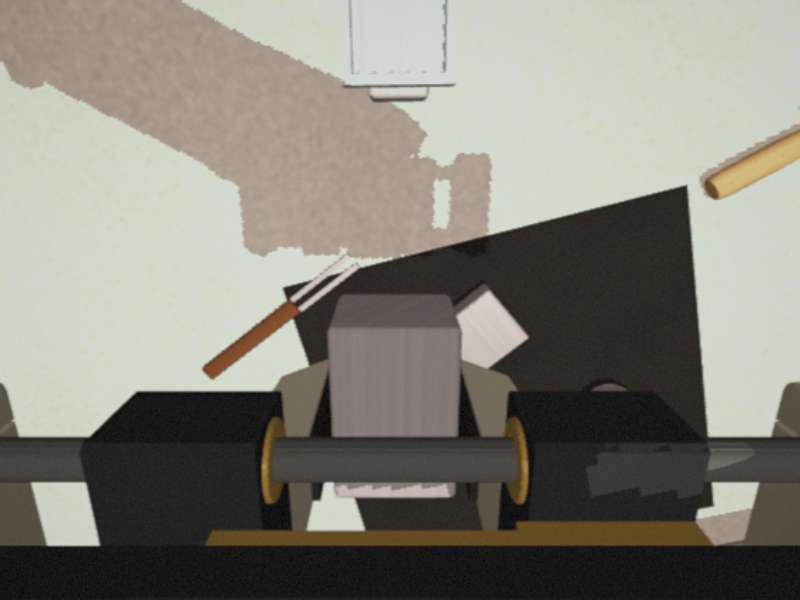

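The held block shows at (395,400), square in the jaws, and the tray's tail end at (398,80). I'll move closer to see the whole tray.

Emit:
{"api": "arm_command", "payload": {"targets": [[[0.04,0,0,-0.003,0,0],[0.04,0,0,0,0,0],[0,0,0,0,0,0],[0,0,0,0,0,0],[0,0,0,0,0,0]]]}}

```text
clock: 7.0
position: [0.4709, -0.1133, 0.2481]
ee_rot: [-2.485, -1.92, 0.0]
force: [-0.2, 0.1, -4.6]
width: 0.435
gripper_force: 30.0
```

Run:
```python
from h import *
st()
s=arm.observe();a,P=shot("wrist");save(cv2.resize(a,(800,600)),"pics/w3.png");
Rm=R.from_rotvec(s["ee_rot"]).as_matrix();L=(P-np.array(s["position"]))@Rm   # tool coords
np.save("L.npy",L)
m=(np.abs(L[...,0])<.05)&(np.abs(L[...,1])<.03)&(L[...,2]>-.02)&(L[...,2]<.05)
q=L[m];print(len(q),q.min(0),q.max(0))
t=q[(q[:,2]<0.003)&(np.abs(q[:,1])<.015)]; print("top",np.percentile(t[:,0],[0,1,50,99,100]),np.median(t[:,2]))
f=q[q[:,2]>0.01];print("front",np.percentile(f[:,0],[5,50,95]), np.percentile(f[:,2],[5,95]))
# tray
for lo,hi in((.1265,.136),(.118,.1265)):
    m=(P[...,2]>lo)&(P[...,2]<hi)&(P[...,1]>-.15)&(P[...,1]<.05)
    m&=np.hypot(P[...,0]-.489,P[...,1]+.045)<.075
    rc=cv2.minAreaRect((P[m][:,:2]*1000).astype(np.float32));print(m.sum(),rc,np.median(P[m][:,2]))
```

```text
{'clock': 7.0, 'joints': [-0.7342, 0.3173, 1.1183, 1.9568, -0.3268, 1.0669, 0.2709], 'position': [0.4709, -0.1133, 0.2481], 'force': [-0.1713, 0.1149, -4.6253], 'width': 0.4349, 'gripper_force': 29.999}
[[0.253, 0.968, -0.001], [0.968, -0.253, 0.001], [0.001, -0.001, -1.0]]
11845 [-0.02939513 -0.02999604 -0.01995128] [0.03092366 0.02999678 0.03172377]
top [-0.02939513 -0.02805009  0.01210161  0.03042191  0.03092366] -0.0032052922855109363
front [0.01052725 0.03015832 0.03049931] [0.01056091 0.0298439 ]
2628 ((488.77325439453125, -50.654537200927734), (74.25267791748047, 54.13698959350586), 76.1130599975586) 0.13158705610993926
7696 ((493.5311584472656, -31.73790740966797), (121.69412994384766, 44.1900634765625), 76.02281188964844) 0.1233348940478127
```

View pics/w3.png

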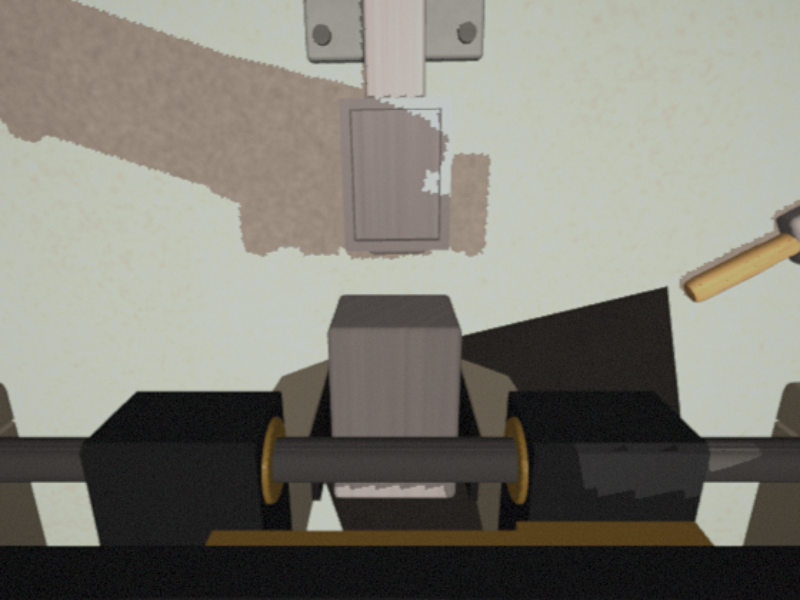

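Tray: centre (0.4888,-0.0507), pocket at about (395,175) in the picture, angle 76.1°. The block sits +0.6 mm along the tool's x, with its underside 32 mm below the TCP.

Run:
```python
from h import *
plan((.4886,-.0512,.180),-13.9,1)
```

```text
[0.0643, 0.0015, 0.0681, -0.0013, -0.0007, -0.0127]
```

Emit:
{"api": "arm_command", "payload": {"targets": [[[0.024,0,0.008,-0.001,-0.001,-0.013],[0.028,0,0.02,0,0,0],[0.0115,0.001,0.02,0,0,0],[0,0,0.02,0,0,0],[0,0,0,0,0,0],[0,0,0,0,0,0],[0,0,0,0,0,0],[0,0,0,0,0,0]]]}}

```text
clock: 8.05
position: [0.4879, -0.0505, 0.1805]
ee_rot: [2.472, 1.939, 0.001]
force: [-0.6, 0.4, -4.6]
width: 0.431
gripper_force: 30.0
```

Run:
```python
from h import *
st();plan((.4886,-.0512,.1545),-13.9,1)
s=arm.observe();a,P=shot("wrist");save(cv2.resize(a,(800,600)),"pics/w4.png")
```

```text
{'clock': 8.05, 'joints': [-0.7578, 0.4207, 1.0217, 2.0307, -0.4493, 0.9318, 0.2622], 'position': [0.4879, -0.0505, 0.1805], 'force': [-0.6131, 0.4398, -4.6484], 'width': 0.4306, 'gripper_force': 29.9991}
[[0.238, 0.971, 0.0], [0.971, -0.238, 0.0], [0.0, 0.0, -1.0]]
[-0.0005, 0.0008, 0.026, 0.0003, -0.0004, 0.0024]
```

View pics/w4.png

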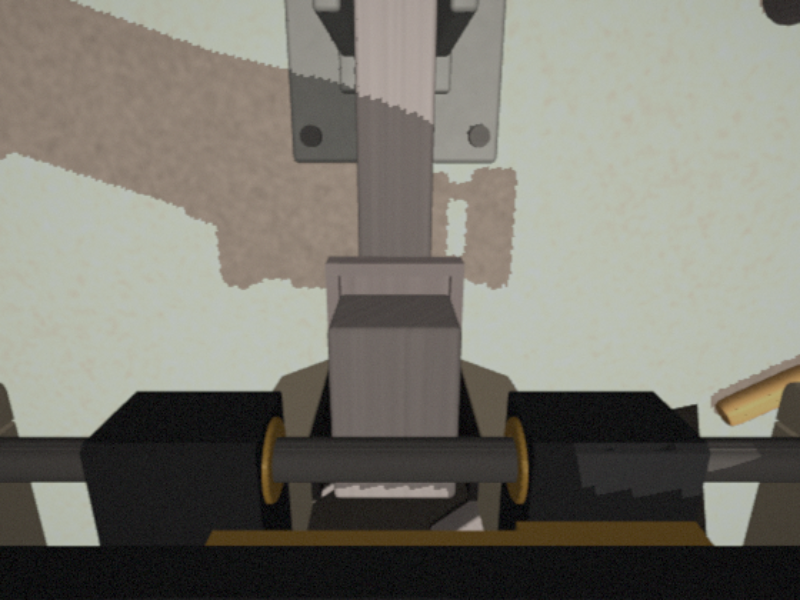

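The block's lower edge (340–447) is centred between the tray walls (327–463). I'll lower it.

Emit:
{"api": "arm_command", "payload": {"targets": [[[-0.0005,0.0007,0.008,0,0,0.002],[0,0,0.006,0,0,0],[0,0,0.004,0,0,0],[0,0,0.003,0,0,0],[0,0,0.002,0,0,0],[0,0,0,0,0,0],[0,0,0,0,0,0]]]}}

```text
clock: 8.98
position: [0.4883, -0.0511, 0.1571]
ee_rot: [-2.473, -1.937, 0.0]
force: [-0.7, -0.4, -5.0]
width: 0.434
gripper_force: 30.0
```

Emit:
{"api": "arm_command", "payload": {"targets": [[[0,0,0.0012,0,0,0],[0,0,0.001,0,0,0],[0,0,0,0,0,0],[0,0,0,0,0,0],[0,0,0,0,0,0]]]}}

```text
clock: 9.6
position: [0.4883, -0.0513, 0.1554]
ee_rot: [-2.473, -1.937, -0.0]
force: [-3.8, -0.2, 7.2]
width: 0.432
gripper_force: 30.0
```

Emit:
{"api": "arm_command", "payload": {"targets": [[[0,0,0,0,0,0],[0,0,0,0,0,0],[0,0,0,0,0,0],[0,0,-0.03,0,0,0],[0,0,-0.04,0,0,0],[0,0,-0.04,0,0,0],[-0.06,0,0,0,0,0],[-0.05,0,0,0,0,0],[0,0,0,0,0,0],[0,0,0,0,0,0]]], "jaw": 0.07}}

```text
clock: 10.85
position: [0.4619, -0.1577, 0.2647]
ee_rot: [-2.473, -1.936, 0.0]
force: [-0.1, 0.9, -0.1]
width: 0.766
gripper_force: 0.0
```

Run:
```python
from h import *
st()
a,P=shot("wrist");save(cv2.resize(a,(800,600)),"pics/w5.png");
for lo,hi in((.154,.165),(.1265,.138)):
    m=(P[...,2]>lo)&(P[...,2]<hi)&(np.hypot(P[...,0]-.489,P[...,1]+.05)<.06)
    print(m.sum(),cv2.minAreaRect((P[m][:,:2]*1000).astype(np.float32)),np.median(P[m][:,2]))
    if lo>.15: A=np.c_[P[m][:,:2],np.ones(m.sum())];print(np.linalg.lstsq(A,P[m][:,2],rcond=None)[0])
d=np.load("top.npz")["P"]
m=(d[...,2]>.16)&(d[...,2]<.18)&(np.hypot(d[...,0]-.5365,d[...,1]-.296)<.04);print("cap",m.sum(),cv2.minAreaRect((d[m][:,:2]*1000).astype(np.float32)),np.median(d[m][:,2]))
```

```text
{'clock': 10.85, 'joints': [-0.6535, 0.3028, 1.1293, 1.925, -0.3068, 1.1041, 0.3566], 'position': [0.4619, -0.1577, 0.2647], 'force': [-0.0908, 0.9073, -0.0717], 'width': 0.7664, 'gripper_force': 0.0}
[[0.24, 0.971, -0.001], [0.971, -0.24, 0.0], [0.0, -0.001, -1.0]]
6254 ((489.1942138671875, -50.93423843383789), (60.24974060058594, 40.091514587402344), 76.07475280761719) 0.15951358126857862
[-1.00169265e-03 -1.07952150e-04  1.59973194e-01]
2052 ((488.77349853515625, -50.748443603515625), (73.72583770751953, 54.195533752441406), 76.08336639404297) 0.1315788012878704
cap 116 ((537.2921752929688, 298.5071105957031), (36.10858917236328, 21.767414093017578), 76.877197265625) 0.1704140121652692
```

View pics/w5.png

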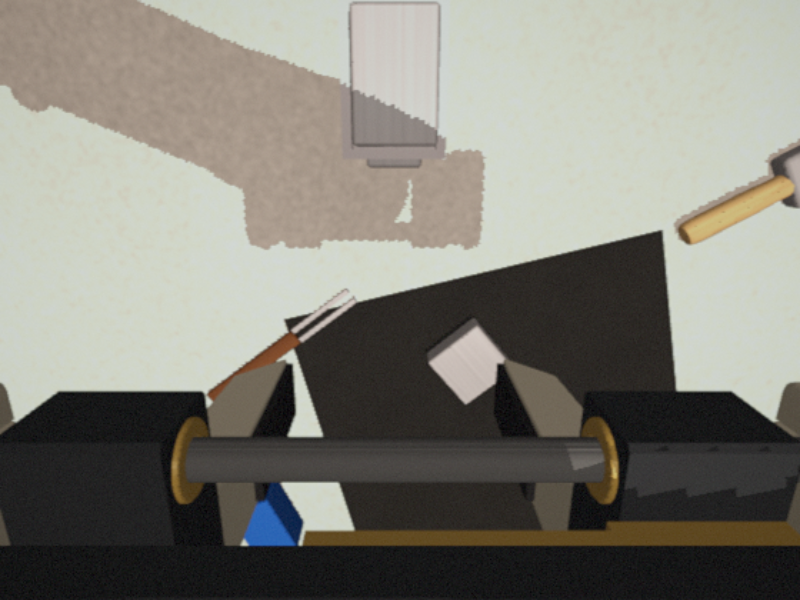

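The block lies seated, within 0.5 mm of centre, flat and square; its top is at (395,75) in the picture. Next I'll move along the lever for a closer look at the latch grip.

Run:
```python
from h import *
plan((.506,.172,.28),-13.9,6)
```

```text
[0.055, -0.006, -0.0026, -0.0001, -0.0, 0.0003]
[0.055, -0.006, -0.0026, -0.0001, -0.0, 0.0003]
[0.055, -0.006, -0.0026, -0.0001, -0.0, 0.0003]
[0.055, -0.006, -0.0026, -0.0001, -0.0, 0.0003]
[0.055, -0.0061, -0.0026, -0.0001, -0.0, 0.0003]
[0.055, -0.0061, -0.0026, -0.0001, -0.0, 0.0003]
```

Emit:
{"api": "arm_command", "payload": {"targets": [[[0.055,-0.006,-0.003,0,0,0],[0.055,-0.006,-0.003,0,0,0],[0.055,-0.006,-0.003,0,0,0],[0.055,-0.006,-0.003,0,0,0],[0.055,-0.006,-0.003,0,0,0],[0.055,-0.006,0,0,0,0],[0,0,0,0,0,0],[0,0,0,0,0,0],[0,0,0,0,0,0]]], "jaw": 0.055}}

```text
clock: 12.02
position: [0.5058, 0.17, 0.2798]
ee_rot: [-2.474, -1.935, 0.001]
force: [0.9, -0.8, -0.5]
width: 0.599
gripper_force: 0.0
```

Run:
```python
from h import *
st()
a,P=shot("wrist");save(cv2.resize(a,(800,600)),"pics/w6.png");
m=(P[...,2]>.162)&(P[...,2]<.178)&(np.hypot(P[...,0]-.537,P[...,1]-.2985)<.035);rc=cv2.minAreaRect((P[m][:,:2]*1000).astype(np.float32));print("cap",m.sum(),rc,np.median(P[m][:,2]))
m=(P[...,2]>.117)&(P[...,2]<.13)&(np.hypot(P[...,0]-.577,P[...,1]-.289)<.05);print("coup",m.sum(),cv2.minAreaRect((P[m][:,:2]*1000).astype(np.float32)),np.median(P[m][:,2]))
plan((rc[0][0]/1000,rc[0][1]/1000,.20),-13.9,1)
```

```text
{'clock': 12.025, 'joints': [-1.2174, 0.3924, 1.1049, 1.8012, -0.378, 1.1836, -0.2395], 'position': [0.5058, 0.17, 0.2798], 'force': [0.8693, -0.8159, -0.5427], 'width': 0.5986, 'gripper_force': 0.0}
[[0.241, 0.97, -0.001], [0.97, -0.241, 0.0], [-0.0, -0.001, -1.0]]
cap 1641 ((536.810791015625, 293.5921936035156), (27.522117614746094, 21.527339935302734), 75.54324340820312) 0.17143165015136147
coup 5544 ((573.6192016601562, 282.9471130371094), (81.3367919921875, 72.50315856933594), 34.77531051635742) 0.12378412212370343
[0.1274, 0.0002, 0.0799, -0.0007, -0.0001, -0.0012]
```

View pics/w6.png

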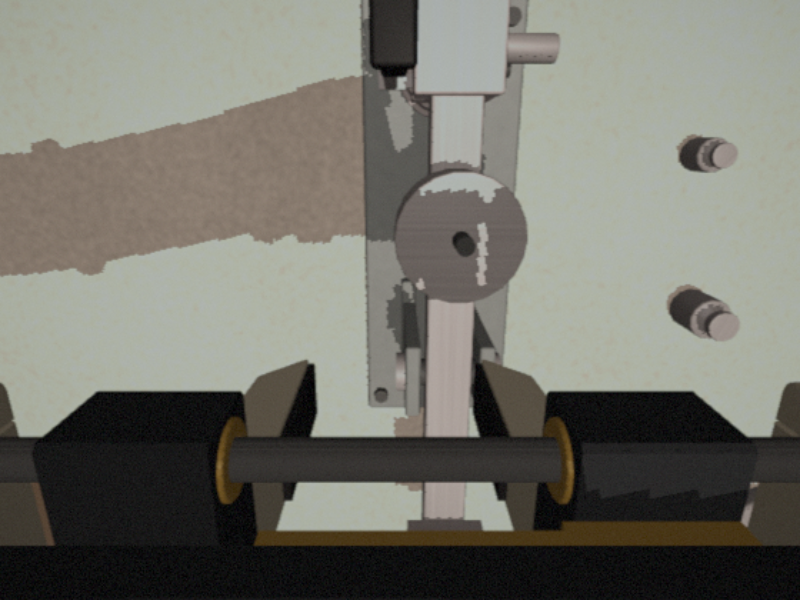

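The near end of the black latch grip cap is at (393,35) and the coupler head at (460,45); the cap runs off the top of the frame. Putting both views together, the grip centre is about (0.5378, 0.2977).

Run:
```python
from h import *
plan((.5378,.2977,.147),-13.9,1)
```

```text
[0.1316, 0.0002, 0.1329, -0.0007, -0.0001, -0.0012]
```

Emit:
{"api": "arm_command", "payload": {"targets": [[[0.05,0,0.01,0,0,0],[0.05,0,0.02,0,0,0],[0.0315,0,0.025,0,0,0],[0,0,0.03,0,0,0],[0,0,0.025,0,0,0],[0,0,0.015,0,0,0],[0,0,0.008,0,0,0],[0,0,0,0,0,0],[0,0,0,0,0,0]]]}}

```text
clock: 13.2
position: [0.538, 0.2988, 0.1476]
ee_rot: [-2.473, -1.937, -0.001]
force: [-0.2, -0.7, 0.9]
width: 0.599
gripper_force: 0.0
```

Run:
```python
from h import *
st()
plan((.5378,.2977,.147),-13.9,1)
```

```text
{'clock': 13.2, 'joints': [-1.1771, 0.666, 0.9261, 1.7617, -0.6142, 1.0307, -0.264], 'position': [0.538, 0.2988, 0.1476], 'force': [-0.1849, -0.6823, 0.9338], 'width': 0.5994, 'gripper_force': 0.0}
[[0.24, 0.971, 0.001], [0.971, -0.24, 0.001], [0.001, 0.0, -1.0]]
[-0.0011, 0.0001, 0.0006, 0.0003, -0.0008, 0.0004]
```

Both fingers straddle the grip with no contact. Close.

Emit:
{"api": "arm_command", "payload": {"targets": [[[0,0,0,0,0,0],[0,0,0,0,0,0],[0,0,0,0,0,0],[0,0,0,0,0,0],[0,0,0,0,0,0],[0,0,0,0,0,0],[0,0,0,0,0,0]]], "jaw": 0.005, "newtons": 40}}

```text
clock: 14.08
position: [0.5372, 0.2988, 0.1467]
ee_rot: [-2.473, -1.937, 0.001]
force: [-2.5, 0.2, 2.2]
width: 0.237
gripper_force: 40.0
```

The opening is 22 mm, so the jaws hold the cap. I'll draw the latch along -tool y.

Emit:
{"api": "arm_command", "payload": {"targets": [[[0,-0.003,0,0,0,0],[0,-0.004,0,0,0,0],[0,-0.004,0,0,0,0],[0,-0.003,0,0,0,0],[0,-0.002,0,0,0,0],[0,0,0,0,0,0],[0,0,0,0,0,0],[0,0,0,0,0,0]]], "newtons": 55}}

```text
clock: 15.08
position: [0.524, 0.302, 0.1471]
ee_rot: [2.472, 1.934, 0.004]
force: [7.9, -1.1, -3.4]
width: 0.231
gripper_force: 55.0
```

Run:
```python
from h import *
st(); s=arm.observe(); d=np.array(s["position"])-[.5372,.2988,.1467]
print("tool shift",R.from_rotvec(s["ee_rot"]).inv().apply(d))
a,P=shot("top")
m=(P[...,2]>.10)&(P[...,2]<.14)&(np.hypot(P[...,0]-.577,P[...,1]-.289)<.03);print(np.median(P[m][:,2]))
```

```text
{'clock': 15.075, 'joints': [-1.2092, 0.6518, 0.9344, 1.7918, -0.61, 1.013, -0.2779], 'position': [0.524, 0.302, 0.1471], 'force': [7.8768, -1.1057, -3.3659], 'width': 0.2311, 'gripper_force': 55.0003}
[[0.241, 0.971, 0.004], [0.971, -0.241, -0.001], [0.0, 0.004, -1.0]]
tool shift [-9.18700797e-05 -1.35263285e-02 -4.89172088e-04]
0.12323459595372732
```

Emit:
{"api": "arm_command", "payload": {"targets": [[[0,-0.002,0,0,0,0],[0,-0.0015,0,0,0,0],[0,0,0,0,0,0],[0,0,0,0,0,0],[0,0,0,0,0,0]]]}}

```text
clock: 15.75
position: [0.521, 0.3027, 0.1473]
ee_rot: [2.472, 1.933, 0.005]
force: [8.9, -0.4, -4.2]
width: 0.234
gripper_force: 55.0
```

Run:
```python
from h import *
st(); s=arm.observe(); d=np.array(s["position"])-[.5372,.2988,.1467]
Rm=R.from_rotvec(s["ee_rot"]);print("tool shift",Rm.inv().apply(d))
# lift: rotate about pivot axis (lever x) by 0.2 rad
p=np.array(s["position"]); a=np.radians(76.1); ly=np.array([np.cos(a),np.sin(a),0]);lx=np.array([ly[1],-ly[0],0])
piv=np.array([.5378,.2977,.105])-.2*ly+.036*lx; piv[2]=.105   # from grip
print("pivot",piv)
n=14;r=R.from_rotvec(lx*.2/n);cur=Rm
for i in range(n):
    p1=piv+r.apply(p-piv); print(np.round(np.r_[cur.inv().apply(p1-p),(cur.inv()*r*cur).as_rotvec()],4).tolist()); p=p1;cur=r*cur
```

```text
{'clock': 15.75, 'joints': [-1.2164, 0.6483, 0.9364, 1.7981, -0.609, 1.0096, -0.2811], 'position': [0.521, 0.3027, 0.1473], 'force': [8.9368, -0.4263, -4.2363], 'width': 0.2341, 'gripper_force': 55.0005}
[[0.241, 0.971, 0.005], [0.971, -0.241, -0.001], [0.0, 0.005, -1.0]]
tool shift [-0.00011465 -0.01664912 -0.00065638]
pivot [0.52470018 0.09490849 0.105     ]
[-0.0006, 0.0, -0.0029, 0.0, 0.0143, 0.0001]
[-0.0006, 0.0, -0.0029, 0.0, 0.0143, 0.0001]
[-0.0006, 0.0, -0.0029, 0.0, 0.0143, 0.0001]
[-0.0006, 0.0, -0.0029, 0.0, 0.0143, 0.0001]
[-0.0006, 0.0, -0.0029, 0.0, 0.0143, 0.0001]
[-0.0006, 0.0, -0.0029, 0.0, 0.0143, 0.0001]
[-0.0006, 0.0, -0.0029, 0.0, 0.0143, 0.0001]
[-0.0006, 0.0, -0.0029, 0.0, 0.0143, 0.0001]
[-0.0006, 0.0, -0.0029, 0.0, 0.0143, 0.0001]
[-0.0006, 0.0, -0.0029, 0.0, 0.0143, 0.0001]
[-0.0006, 0.0, -0.0029, 0.0, 0.0143, 0.0001]
[-0.0006, 0.0, -0.0029, 0.0, 0.0143, 0.0001]
[-0.0006, 0.0, -0.0029, 0.0, 0.0143, 0.0001]
[-0.0006, 0.0, -0.0029, 0.0, 0.0143, 0.0001]
```

The latch is drawn about 16.6 mm. I'll start the lift along the arc.

Emit:
{"api": "arm_command", "payload": {"targets": [[[-0.0005,0,-0.0025,0,0.0125,0],[-0.0005,0,-0.0025,0,0.0125,0],[-0.0005,0,-0.0025,0,0.0125,0],[-0.0005,0,-0.0025,0,0.0125,0],[0,0,0,0,0,0],[0,0,0,0,0,0]]]}}

```text
clock: 16.5
position: [0.5207, 0.3003, 0.1574]
ee_rot: [-2.453, -1.918, -0.067]
force: [10.0, -1.9, -4.4]
width: 0.229
gripper_force: 55.0
```

Run:
```python
from h import *
st()
a,P=shot("top")
m=(P[...,2]>.11)&(P[...,2]<.17)&(np.hypot(P[...,0]-.583,P[...,1]-.285)<.02);print(m.sum(),np.median(P[m],axis=0))
```

```text
{'clock': 16.5, 'joints': [-1.2032, 0.608, 0.93, 1.8229, -0.6295, 0.9877, -0.2503], 'position': [0.5207, 0.3003, 0.1574], 'force': [10.0291, -1.9006, -4.3503], 'width': 0.2287, 'gripper_force': 55.0013}
[[0.241, 0.97, 0.017], [0.969, -0.241, 0.048], [0.05, 0.005, -0.999]]
60 [0.57983766 0.27593213 0.13358006]
```

The coupler has risen about 10 mm with only about 4 N of load, so the ball is free. Lifting the rest.

Emit:
{"api": "arm_command", "payload": {"targets": [[[-0.0006,0,-0.003,0,0.015,0],[-0.0006,0,-0.003,0,0.015,0],[-0.0006,0,-0.003,0,0.015,0],[-0.0006,0,-0.003,0,0.015,0],[-0.0006,0,-0.003,0,0.015,0],[-0.0006,0,-0.003,0,0.015,0],[-0.0006,0,-0.003,0,0.015,0],[-0.0006,0,-0.003,0,0.015,0],[-0.0006,0,-0.003,0,0.015,0],[-0.0006,0,-0.003,0,0.015,0]]]}}

```text
clock: 17.8
position: [0.5182, 0.2907, 0.1863]
ee_rot: [-2.374, -1.855, -0.242]
force: [8.7, -2.3, -3.9]
width: 0.228
gripper_force: 55.0
```

Emit:
{"api": "arm_command", "payload": {"targets": [[[0,0,0,0,0,0],[0,0,0,0,0,0],[0,0,0,0,0,0],[0,0,0,0,0,0],[0,0,0,0,0,0],[0,0,0,0,0,0]]]}}

```text
clock: 18.55
position: [0.5184, 0.2906, 0.1863]
ee_rot: [-2.374, -1.855, -0.242]
force: [9.3, -2.6, -4.8]
width: 0.229
gripper_force: 55.0
```

Run:
```python
from h import *
st()
a,P=shot("top")
m=(P[...,2]>.13)&(P[...,2]<.19)&(np.hypot(P[...,0]-.58,P[...,1]-.28)<.02);print(m.sum(),np.median(P[m],axis=0))
# tare block and tray in the lever's tilted frame
a0=np.radians(76.1);ly=np.array([np.cos(a0),np.sin(a0),0]);lx=np.array([ly[1],-ly[0],0]);piv=np.array([.5247,.0949,.105])
for t in (.18,.2,.22):
    Q=R.from_rotvec(lx*t).inv().apply((P-piv).reshape(-1,3))@np.c_[lx,ly,[0,0,1]]
    k=(abs(Q[:,0])<.04)&(Q[:,1]<-.1)&(Q[:,1]>-.21)&(Q[:,2]>.045)&(Q[:,2]<.065);print(t,k.sum(),Q[k].min(0),Q[k].max(0),np.polyfit(Q[k][:,1],Q[k][:,2],1))
save(a[130:260,130:320].repeat(4,0).repeat(4,1),"pics/end.png")
```

```text
{'clock': 18.55, 'joints': [-1.1497, 0.4917, 0.9026, 1.896, -0.7014, 0.9308, -0.143], 'position': [0.5184, 0.2906, 0.1863], 'force': [9.2804, -2.5981, -4.7646], 'width': 0.2294, 'gripper_force': 55.0017}
[[0.237, 0.97, 0.053], [0.951, -0.242, 0.191], [0.198, 0.005, -0.98]]
13 [0.5829866  0.27785382 0.16370186]
0.18 312 [-0.01979025 -0.18004595  0.04529623] [ 0.02015756 -0.12011211  0.0563568 ] [0.01490595 0.05203607]
0.2 324 [-0.01979025 -0.18008753  0.04523964] [ 0.02015756 -0.11915741  0.05886307] [-0.0043564   0.05191659]
0.22 326 [-0.01980182 -0.17909154  0.04542534] [ 0.02015756 -0.11815504  0.0617939 ] [-0.02505612  0.05177178]
```

View pics/end.png

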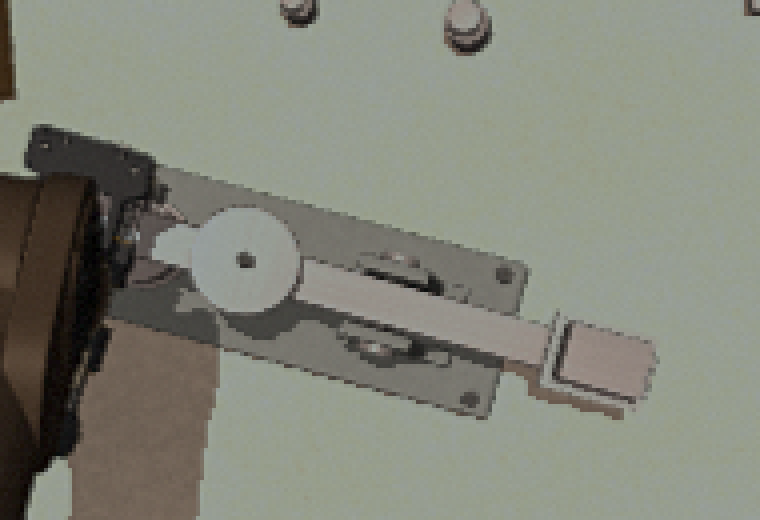

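The block is still centred and flat in the tray at (610,360). The lever is up 0.196 rad (about 39 mm) and steady, so I'll hand in.

```bash
python3 -c "
from cell import arm
print(arm.sign_off())"
```

```text
the job is handed in; nothing more can be done
None
```

I seated the tare block in the tray, drew the latch and handed the job in holding the coupler about 39 mm above the ball, steady in the grip; no verdict came back.

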